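# Free the eccentric lock and feed the blade slide to the grinding wheel

## Task

Bring the clamped blade up to the grinding wheel. First turn the red eccentric cam to its low point, pushing its black upright handle round with the fingertips until the lever points straight along the white mark, towards the grinder; then push the yellow plate so that the slide runs forward, fully home, and leave both there. Only push with the fingers: do not take the handle or the plate between them, do not push the slide forward before the cam is at its low point, and leave the loose things lying around as they are.

Things in the scene. Friction and masses are not known exactly. Their poses are not given: they have to be found in the camera images.
- rig: Fixed grinding rig; origin on the table (z 0). +x = forward, from slide to terracotta wheel (roughly the robot's left); +y left of that. Green base plate 14 mm thick, x -110 to 150, y -100 to 85 mm. The slide's lane is at y 45 mm (rails 26 mm high). Grinder at x 180 to 375, y -130 to 85 mm, 215 mm high.
- cam_pivot (a point): Point on the cam's vertical axis, z 31 mm, on top of the red disc, at rig x 20, y -40 mm; axes parallel to the rig's. The cam is a red disc of radius 34 mm whose centre lies 20 mm from this axis on the lever's side; it spans z 16 to 31 mm. Its thick side blocks the slide's follower bar.
- cam (a joint): Cam angle, rad. 0 = low point: lever straight forward (rig +x). Positive = lever turned clockwise from above, away from the slide (at 1.57 it points along rig -y). Range -0.5 to 2.7, starts at 1.5 to 2.4; no stop at 0. Friction 0.3 N m (4 to 5 N at the handle) holds it where it is left. The slide can go fully home only within about 0.4 rad of 0.
- cam_handle (a point): Middle of the cam's black upright handle, z 66 mm: a round pin of 14 mm diameter, z 40 to 92 mm, 70 mm from the pivot near the end of the steel lever (16 mm wide, top at z 40 mm, reaching 78 mm from the pivot). Turns with the cam; its x axis points outwards along the lever.
- white_mark (a point): Middle of the white mark (36 x 7 mm, flat on the green base plate, z 15 mm), 108 mm straight forward of the cam pivot: the lever points along it at the cam's low point. Fixed to the rig.
- slide (a joint): Travel of the aluminium slide, m, along rig +x: 0 = fully back, 0.044 = fully home at its hard stop, blade at the wheel. Starts at 0 to 0.008; friction about 2 N holds it. Its follower bar reaches towards rig -y (y 20 to -65 mm, top at z 30 mm); the bar's front face is 60 mm behind the cam pivot when fully back.
- push_plate (a point): Centre of the rear face's width on the slide's yellow upright push plate, at z 70 mm. The plate is 50 mm wide (along rig y) and 10 mm thick (it lies 0 to 10 mm ahead of this point), top at z 90 mm. Axes parallel to the rig's. Moves with the slide; push it here towards rig +x.
- stone: Loose grey honing stone 70 x 28 x 24 mm lying beside the rig; origin under its centre. To be left alone.
- jar: Loose amber glass jar, 48 mm diameter, 55 mm high, standing beside the rig; origin under its centre. To be left alone.
- tin: Loose blue tin, 56 mm diameter, 40 mm high, standing beside the rig; origin under its centre. To be left alone.
- pot: Loose terracotta cup, 72 mm diameter, 75 mm high; origin under its centre. To be left alone.
- sole: Loose leather-coloured sandal sole, about 220 x 80 x 8 mm, lying flat; origin under its middle, long along its x. To be left alone.
- brush: Loose hand brush lying along its x. To be left alone.

How it is judged:
By the outcome, as a careful person would: the job done as asked, in the order asked, and still so for the second after the job is handed in, with the robot touching nothing.
It also fails if it takes over 51 s, if anything falls off the work surface, if the arm or the gripper's body presses on something with over 40 N, if the wrist force passes 120 N, or if a joint passes its speed limit or range.

## Robot

A 6-joint arm with a two-finger parallel gripper is mounted at the origin on the work surface. World frame = base frame: x ahead of the robot, y to its left, z up, the work surface at z = 0. Lengths are in m, angles in rad, forces in N, time in s.
With the tool pointing down it reaches from about 0.325 to 0.85 m from the base axis. Payload 4.4 kg.
Tool frame: the origin (TCP) lies midway between the tips of the shut fingers; the grasp point (between the pads) lies 19 mm behind it; z points along the fingers, y is the direction in which the jaws open and shut (so a half turn about z gives the same grasp; the last joint's range is limited). The gripper opens to 94 mm and grips with 3 to 60 N. Pads are 16 mm wide; open, the fingers measure 119 mm over their backs; the gripper's body (75 mm by 177 mm) begins 78 mm behind the grasp point.
Start: joints at [-1.361, 0.207, 1.542, -0, 1.393, -0.15], TCP at [0.202, -0.538, 0.205] pointing down, gripper open.
Joint ranges: [-2.73, 2.73], [-0.86, 2.22], [0.23, 2.46], [-1.11, 4.25], [0.08, 2.63], [-2.82, 2.82]. Speed limits (rad/s): [2.79, 2.79, 3.14, 3.14, 3.14, 3.14].

## Interface

Orientations are given as [roll, pitch, yaw] about the fixed x, y, z axes, in that order (R = Rz(yaw) Ry(pitch) Rx(roll)).
In Python, from rig import arm gives the robot as it stands.
- The arm moves only by the shell command python3 -m inch 'ROWS'. ROWS is JSON, a list of rows, each a list of 7 numbers: the closure in counts, from 0 (fully open) to 255 (shut), then the shift along the tool's x, y, z in mm, then the turn, a rotation vector about the tool's x, y, z in degrees. In form: [[gripper, tx, ty, tz, rx, ry, rz], ...]. A call has 1 to 5 rows; each row shifts and turns the pose as measured when the row begins, along the tool's axes as they then stand; what a row does not reach is not made up. A row lasts 1/10 s, in which the tool goes at most 50 mm and 8.59 degrees, less where a joint would pass 70% of its speed; a pose out of reach is approached as far as the arm can. A call is refused whole if a number of a shift passes 50 or a number of a turn 8.59, either way. A call with a gripper value outside its range is refused whole. The fingers move at their own pace and stop on an object; the grip force is fixed at half the most. Time passes only in rows, so rows that do not move let the fingers close. It gives the time, the measured TCP pose, the force and the opening at its end, in the units of the state.
- arm.state(): the state, without advancing time (a new reading comes with each control period).
- arm.snapshot(name): name is "side" or "top" or "wrist"; returns the picture (384x512x3 uint8, blue, green, red); there is no depth.
- arm.calibration(name): a dict with "fx", "fy", "cx", "cy" (pixels), "T" (4x4, takes a point from camera to world coordinates); the wrist camera has in their place "hand_eye" (4x4, takes a point from camera to tool coordinates, whose origin is the TCP and whose axes are the flange's). Camera axes: x right, y up, looking along -z (the intrinsics and any distortion apply to the point x, -y, -z); pixel columns grow to the right and rows downward; lengths in m; the calibration is good to about 2 mm. The wrist camera is an equidistant fisheye: a pixel r from the principal point sees the ray r / f radians off the axis. A picture is of the moment at which its call begins: read the wrist's pose just before it. calibration takes no time and is no camera call.
- arm.sign_off(): hands the job in, once; it reports no verdict.
The state is a dict: "time": time; "joints": joint angles; "qvel": joint speeds; "effort": joint torques, N m; "ee_pos": TCP position; "ee_rot": TCP orientation; "force": force on the tool from outside, world axes, zero at the start; "moment": the same for the moment, N m; "gripper_width": finger opening in m.
Only numpy, scipy, OpenCV 4.12 (cv2) and the standard library are available. Lean on these libraries where they do the work, as an engineer would, in place of code of your own. Each camera call takes 0.05 s, during which the arm holds its last target. There are 200 camera calls.

## Working session

There is one attempt and no reset: what is moved stays moved. The work goes in short steps, Python scripts to look and compute and a shell command to move; the robot and the scene stay as the last step left them, time stands still between calls to the robot, and variables do not carry over. Pictures are saved under pics/ and viewed, about 8 in all and at most 12, crops included, and the job is handed in when it is done.

```bash
mkdir -p pics; ls; python3 - <<'E'
from rig import arm
import cv2
s=arm.state();print(s['time'],s['ee_pos'],s['ee_rot'],s['gripper_width'])
for n in("top","side"):
    cv2.imwrite(f"pics/{n}0.png",arm.snapshot(n)); c=arm.calibration(n);print(n,c)
print(arm.calibration("wrist"))
E
```

```text
pics
0.0 [ 0.20226067 -0.53739211  0.20431465] [-3.13938203e+00 -3.34636938e-04  3.59778201e-01] 0.09401399634590242
top {'fx': 439.08649554399426, 'fy': 439.08649554399426, 'cx': 252.44561122765765, 'cy': 194.72046048898656, 'T': array([[ 0.03565365,  0.96999048, -0.24051463,  0.30566141],
       [-0.99936358,  0.03433532, -0.00967102, -0.15301438],
       [-0.00112265,  0.24070637,  0.97059733,  1.01778374],
       [ 0.        ,  0.        ,  0.        ,  1.        ]])}
side {'fx': 366.67060816812125, 'fy': 366.67060816812125, 'cx': 247.06456515773303, 'cy': 188.15286221558657, 'T': array([[-0.9854976 ,  0.13569898, -0.10188359,  0.42955306],
       [-0.16961932, -0.77051871,  0.61443487,  0.50877813],
       [ 0.00487497,  0.62280551,  0.78236151,  0.91784759],
       [ 0.        ,  0.        ,  0.        ,  1.        ]])}
{'fx': 297.3186396354542, 'fy': 297.3186396354542, 'cx': 256.49568914950885, 'cy': 190.44736023973996, 'hand_eye': array([[ 1.99584780e-03,  9.60550017e-01,  2.78100127e-01,
         8.12072313e-02],
       [ 9.99997935e-01, -2.02333860e-03, -1.88154345e-04,
         6.48332562e-04],
       [ 3.81959062e-04,  2.78099928e-01, -9.60552073e-01,
        -1.78026430e-01],
       [ 0.00000000e+00,  0.00000000e+00,  0.00000000e+00,
         1.00000000e+00]])}
```

View pics/top0.png

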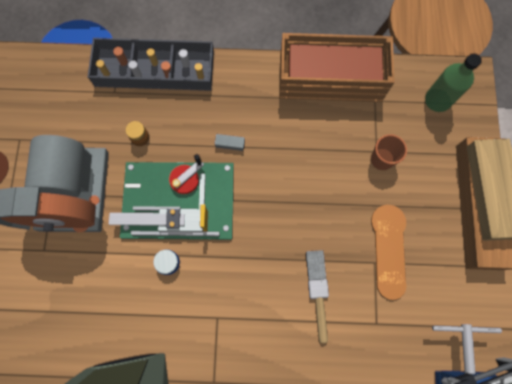

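View pics/side0.png

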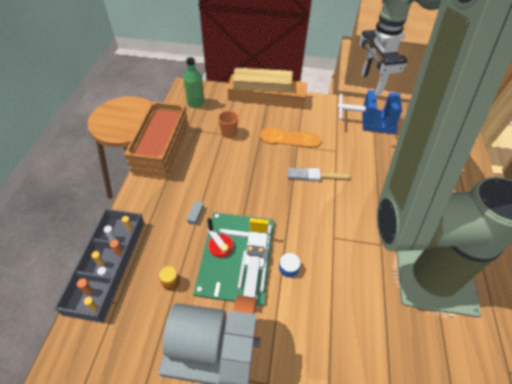

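The top view shows the green plate at about (122–234, 162–240) with rig +x to image left, the red disc at (184,180), the black handle at (198,160) and the yellow plate at (203,216). The jar is at (136,132), the stone at (230,142) and the tin at (166,262). Next I'll fit the rig's pose.

```bash
cat > h.py <<'E'
import numpy as np,cv2
from rig import arm
def cam(n):
    c=arm.calibration(n);return c,np.array(c['T'])
def w2p(n,P):
    c,T=cam(n);q=(np.atleast_2d(P)-T[:3,3])@T[:3,:3]
    return np.c_[c['cx']+c['fx']*q[:,0]/-q[:,2],c['cy']-c['fy']*q[:,1]/-q[:,2]]
def p2w(n,uv,z):
    c,T=cam(n);uv=np.atleast_2d(uv)
    d=np.c_[(uv[:,0]-c['cx'])/c['fx'],-(uv[:,1]-c['cy'])/c['fy'],-np.ones(len(uv))]@T[:3,:3].T
    return T[:3,3]+d*((z-T[2,3])/d[:,2])[:,None]
E
python3 - <<'E'
from h import *
from scipy.optimize import least_squares
C=np.array([[-110,-100],[150,-100],[150,85],[-110,85]])/1000
obs={}
for n in("top","side"):
    im=cv2.imread(f"pics/{n}0.png");h=cv2.cvtColor(im,cv2.COLOR_BGR2HSV)
    m=cv2.inRange(h,(60,80,40),(88,255,200))
    m=cv2.morphologyEx(m,cv2.MORPH_OPEN,np.ones((2,2)))
    k,l,st,_=cv2.connectedComponentsWithStats(m)
    w=p2w(n,[[180,200]] if n=="top" else [[235,255]],.014);print(n,w)
    u=(180,205) if n=="top" else (235,255)
    cs=[i for i in range(1,k) if abs(st[i,0]+st[i,2]/2-u[0])<60 and abs(st[i,1]+st[i,3]/2-u[1])<60 and st[i,4]>30]
    mm=np.isin(l,cs).astype(np.uint8); pts=cv2.findNonZero(mm)
    r=cv2.minAreaRect(pts);hull=cv2.convexHull(pts)
    q=cv2.approxPolyDP(hull,6,True)[:,0];print(q.tolist(),r)
    print(np.round(p2w(n,q,.014),3).tolist())
    x0,y0=(100,120) if n=="top" else (150,195)
    cr=im[y0:y0+130,x0:x0+150];cv2.imwrite(f"pics/{n}c.png",cv2.resize(cr,None,fx=4,fy=4,interpolation=cv2.INTER_CUBIC))
a=cv2.imread("pics/topc.png");cv2.imwrite("pics/topc.png",a)
E
```

```text
top [[0.53561229 0.0265835  0.014     ]]
[[233, 166], [231, 239], [122, 237], [127, 171], [135, 165]] ((177.56874084472656, 201.5008544921875), (110.36637115478516, 74.35668182373047), 0.7161598801612854)
[[0.624, -0.094, 0.014], [0.448, -0.097, 0.014], [0.444, 0.153, 0.014], [0.602, 0.158, 0.014], [0.618, 0.141, 0.014]]
side [[0.54007512 0.03632805 0.014     ]]
[[263, 305], [196, 295], [213, 219], [249, 219]] ((235.67001342773438, 258.8100280761719), (69.15503692626953, 84.28712463378906), 8.130102157592773)
[[0.444, 0.162, 0.014], [0.617, 0.166, 0.014], [0.627, -0.069, 0.014], [0.522, -0.087, 0.014]]
```

View pics/topc.png

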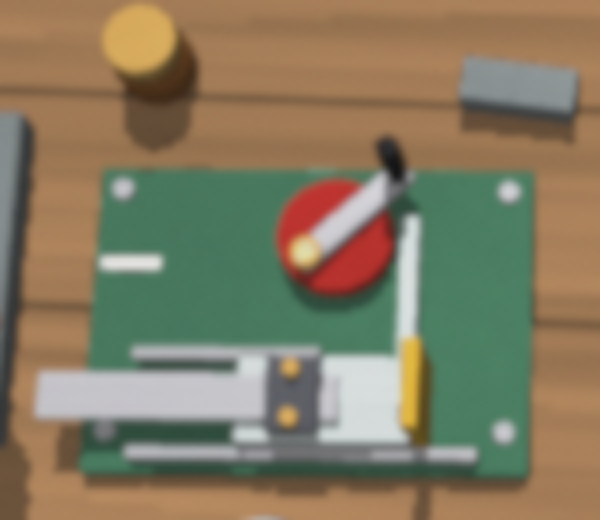

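View pics/sidec.png

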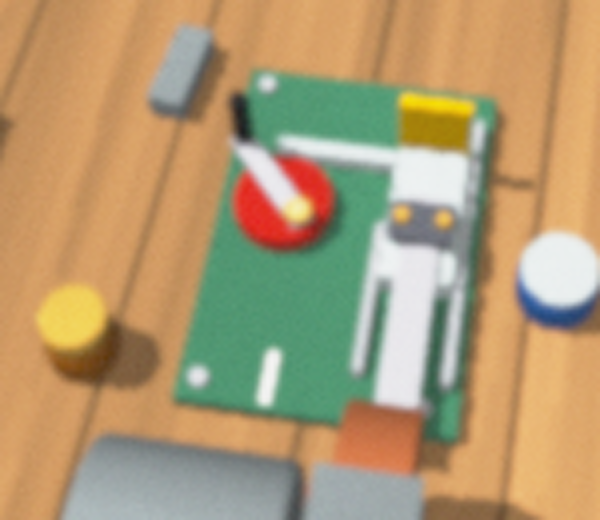

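```bash
cat > fit.py <<'E'
from h import *
from scipy.optimize import least_squares
R=lambda a:np.array([[np.cos(a),-np.sin(a)],[np.sin(a),np.cos(a)]])
def r2w(p,P):
    P=np.atleast_2d(P)/1000.;return np.c_[P[:,:2]@R(p[2]).T+p[:2],P[:,2]]
if __name__=="__main__":
    P=[[150,-100,14],[-110,-100,14],[-110,85,14],[150,85,14],[128,-40,15]]
    off={"top":(100,120),"side":(150,195)}
    O={"top":[(104,170),(534,171),(528,472),(80,470),(131,263)],"side":[(176,402),(250,72),(495,98),(460,438),(269,377)]}
    W={n:np.array(O[n])/4+off[n] for n in O}
    for ns in(["top"],["side"],["top","side"]):
        f=lambda p:np.concatenate([(w2p(n,r2w(p,P))-W[n]).ravel() for n in ns])
        s=least_squares(f,[.53,.02,1.57]);print(ns,s.x,np.round(s.fun,1))
    p=s.x
    H=[(390,158),(241,118)]
    def g(q):
        h=[[20+70*np.cos(q),-40-70*np.sin(q),66]]
        return np.concatenate([(w2p(n,r2w(p,h))-(np.array(H[i])/4+off[n])).ravel() for i,n in enumerate(O)])
    s=least_squares(lambda q:g(q[0]),[1.9]);print("cam",s.x,s.fun)
    # plate top edge middle rear top (-?): slide
    PL=[(412,338),(402,428)];
    tr=[[(403,338),(401,428)]]
    w=p2w("top",np.array([(420,338),(418,428)])/4+off["top"],.09)
    print("plate top rear edge rig",((w[:,:2]-p[:2])@R(p[2]))*1000)
    w=p2w("side",np.array([(399,94),(475,100)])/4+off["side"],.09)
    print(((w[:,:2]-p[:2])@R(p[2]))*1000)
    for nm,uv,z in[("jar",(140,38),.055),("stone",(520,82),.024)]:
        w=p2w("top",np.array(uv)/4+off["top"],z);print(nm,w,((w[:,:2]-p[:2])@R(p[2]))*1000)
    np.save("p.npy",p)
E
python3 fit.py
```

```text
['top'] [0.53015969 0.01145763 1.60161762] [-0.5 -0.9  0.3 -0.7  0.6  0.8 -0.5  0.7  0.1 -0.1]
['side'] [0.52966684 0.01373179 1.61136786] [-0.8 -0.2 -0.2 -0.7  0.2 -0.4  0.3  0.2  0.6  0.7]
['top', 'side'] [0.52995882 0.01233509 1.60577345] [-1.  -0.6 -0.2 -0.8  0.4  0.6 -0.7  1.1 -0.4  0.2 -1.1 -0.9  0.1 -1.3
  0.4 -0.6 -0.1 -0.2  0.3  0.1]
cam [2.38799574] [ 0.05348151  0.35326846 -0.21641679  0.31637958]
plate top rear edge rig [[-53.4862587   21.7132855 ]
 [-53.73305029  71.0096471 ]]
[[-50.82970772  19.36290283]
 [-53.10913574  70.80912097]]
jar [[0.69205233 0.13758759 0.055     ]] [[ 119.50747875 -166.37443766]]
stone [[ 0.68431412 -0.08435782  0.024     ]] [[-102.03156989 -150.87953738]]
```

The cam is at about 2.39 rad, and both cameras agree within 0.4 px. I'll shut the fingers, turn the tool so its x axis points outward along the lever, and travel to a point behind the handle.

```bash
cat > go.py <<'E'
# usage: go.py rigx rigy z [yaw_deg rel. world]: shifts in tool axes (mm) and turn still to go
import sys;from fit import *
from scipy.spatial.transform import Rotation as Ro
p=np.load("p.npy");s=arm.state();a=[float(v) for v in sys.argv[1:]]
M=Ro.from_euler("xyz",s['ee_rot']).as_matrix();e=np.array(s['ee_pos'])
t=r2w(p,[a[:3]])[0];print("tool shift mm",np.round(M.T@(t-e)*1000,1))
r=(e[:2]-p[:2])@R(p[2])*1000;print("TCP rig",np.round(r,1),"z",round(e[2]*1000,1),"yaw",round(np.degrees(s['ee_rot'][2]),1),"t",s['time'],"F",np.round(s['force'],1),"w",s['gripper_width'])
if len(a)>3:print("turn deg tool",np.round(Ro.from_matrix(M.T@Ro.from_euler("xyz",[180,0,a[3]],degrees=True).as_matrix()).as_rotvec(degrees=True),1))
print(np.round(s['joints'],2))
E
python3 -m inch '[[255,0,0,0,0,0,8.5],[255,0,0,0,0,0,8.5],[255,0,0,0,0,0,8.5],[255,0,0,0,0,0,8.5],[255,0,0,0,0,0,8.5]]'
python3 -m inch '[[255,0,0,0,0,0,8],[255,0,0,0,0,0,8],[255,0,0,0,0,0,8]]'
python3 go.py -50 -67 120 -45
```

```text
time: 0.6
ee_pos: [0.2018, -0.535, 0.2008]
ee_rot: [-3.134, 0.005, -0.395]
force: [0.2, -0.4, 0.5]
gripper_width: 0.0575
time: 0.9
ee_pos: [0.2015, -0.5335, 0.1987]
ee_rot: [-3.135, 0.011, -0.832]
force: [0.4, -0.5, 0.8]
gripper_width: 0.0337
tool shift mm [ -99.7 -628.6   84. ]
TCP rig [-534.   347.4] z 198.7 yaw -47.7 t 0.9 F [ 0.4 -0.5  0.8] w 0.03371064873926709
turn deg tool [-0.4  0.6 -2.7]
[-1.36  0.21  1.55  0.    1.39  1.04]
```

```bash
python3 -m inch '[[255,-8,-50,0,0,0,-2],[255,-8,-50,0,0,0,0],[255,-8,-50,0,0,0,0],[255,-8,-50,0,0,0,0],[255,-8,-50,0,0,0,0]]'
python3 go.py -50 -67 120 -45
```

```text
time: 1.4
ee_pos: [0.3505, -0.3347, 0.1976]
ee_rot: [-3.135, 0.014, -0.811]
force: [1.2, -1.0, -0.7]
gripper_width: 0.0001
tool shift mm [ -45.  -385.5   81. ]
TCP rig [-340.5  191.5] z 197.6 yaw -46.5 t 1.4 F [ 1.2 -1.  -0.7] w 6.757864379404037e-05
turn deg tool [-0.4  0.8 -1.5]
[-0.94  0.03  1.76  0.01  1.37  1.44]
```

```bash
python3 -m inch '[[255,-6,-50,0,0,0,0],[255,-6,-50,0,0,0,0],[255,-6,-50,0,0,0,0],[255,-6,-50,0,0,0,0],[255,-6,-50,0,0,0,0]]' >/dev/null
python3 -m inch '[[255,-4,-40,0,0,0,0],[255,-4,-35,10,0,0,0],[255,-4,-30,10,0,0,0],[255,0,0,0,0,0,0]]'
python3 go.py -50 -67 120 -45
```

```text
time: 2.3
ee_pos: [0.579, -0.0486, 0.1771]
ee_rot: [-3.134, 0.018, -0.804]
force: [-0.5, 0.2, -0.4]
gripper_width: 0.0002
tool shift mm [  5.1 -22.9  57.2]
TCP rig [-62.6 -46.9] z 177.1 yaw -46.1 t 2.3 F [-0.5  0.2 -0.4] w 0.00019607208700365183
turn deg tool [-0.4  1.  -1.1]
[-0.24  0.25  1.55  0.02  1.35  2.13]
```

```bash
python3 -m inch '[[255,2,-8,30,0,0,0],[255,2,-8,25,0,0.9,-1],[255,0,-2,10,0,0,0],[255,0,0,0,0,0,0]]'
python3 go.py -50 -67 62 -45
python3 - <<'E'
from h import *
a=arm.snapshot("wrist");b=arm.snapshot("side")[195:325,150:300]
cv2.imwrite("pics/a1.png",np.hstack([cv2.resize(a,(400,300)),cv2.resize(b,(346,300),interpolation=cv2.INTER_CUBIC)]))
E
```

```text
time: 2.7
ee_pos: [0.5938, -0.0388, 0.1102]
ee_rot: [-3.137, 0.002, -0.785]
force: [-0.1, -0.4, -0.1]
gripper_width: 0.0
tool shift mm [ 1.1 -5.7 48.3]
TCP rig [-53.4 -62. ] z 110.2 yaw -45.0 t 2.7 F [-0.1 -0.4 -0.1] w 2.1616597666466466e-05
turn deg tool [-0.3  0.1  0. ]
[-0.21  0.34  1.58  0.01  1.22  2.14]
```

View pics/a1.png

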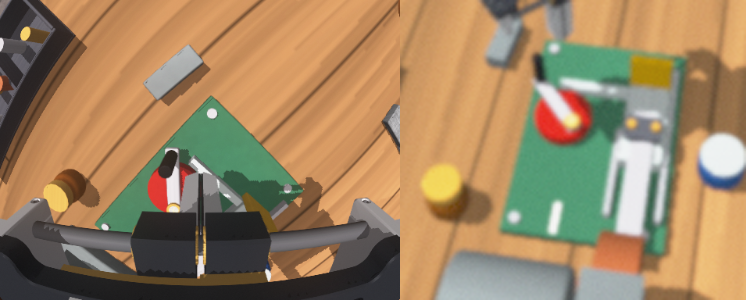

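The wrist view shows the handle at (168,163), just beside the shut tips at (200,175), with clearance, and the side view agrees. I'll descend and start pushing.

```bash
python3 -m inch '[[255,1,0,25,0,0,0],[255,0,0,22,0,0,0],[255,0,-5,4,0,0,0],[255,0,-8,0,0,0,0],[255,0,-5,0,0,0,0]]'
python3 go.py -50 -67 62 -45
```

```text
time: 3.3
ee_pos: [0.6132, -0.0319, 0.0687]
ee_rot: [-3.132, -0.012, -0.79]
force: [-2.3, -3.7, -3.6]
gripper_width: 0.0005
tool shift mm [-7.9 12.7  6.5]
TCP rig [-47.2 -81.6] z 68.7 yaw -45.3 t 3.3 F [-2.3 -3.7 -3.6] w 0.00047343973043034325
turn deg tool [-0.6 -0.7 -0.2]
[-0.19  0.42  1.57  0.    1.14  2.17]
```

```bash
python3 -m inch '[[255,0,8,0,0,0,0],[255,-6,4,0,0,0.7,0],[255,-6,0,0,0,0,0],[255,0,0,0,0,0,0]]'
python3 go.py -50 -67 62 -45
```

```text
time: 3.7
ee_pos: [0.5992, -0.0311, 0.0729]
ee_rot: [-3.125, -0.031, -0.79]
force: [0.0, 0.2, -0.3]
gripper_width: 0.0005
tool shift mm [ 2.2  3.5 10.9]
TCP rig [-45.8 -67.7] z 72.9 yaw -45.3 t 3.7 F [ 0.   0.2 -0.3] w 0.00045337395037201765
turn deg tool [-1.  -1.8 -0.2]
[-0.19  0.37  1.62 -0.    1.11  2.17]
```

```bash
python3 -m inch '[[255,2,0,7,-1,-1.8,0],[255,0,0,3,0,0,0],[255,0,0,0,0,0,0]]'
python3 go.py -50 -67 62 -45
```

```text
time: 4.0
ee_pos: [0.6016, -0.0318, 0.0647]
ee_rot: [-3.14, -0.002, -0.789]
force: [-0.1, -0.1, -0.2]
gripper_width: 0.0003
tool shift mm [0.4 4.6 2.7]
TCP rig [-46.6 -70.1] z 64.7 yaw -45.2 t 4.0 F [-0.1 -0.1 -0.2] w 0.00025119900873028604
turn deg tool [-0.1 -0.1 -0.2]
[-0.2   0.41  1.59  0.    1.14  2.16]
```

```bash
cat >> go.py <<'E'
d=r-np.array([20,-40]);ps=s['ee_rot'][2]-p[2];o=np.array([np.cos(ps),np.sin(ps)]);f=np.array([-o[1],o[0]])
print("pivot frame: out %.1f fwd %.1f | lever angle by yaw %.2f | contact-implied cam %.2f"%(d@o,d@f,-ps,-np.arctan2(d[1],d[0])-np.arcsin(19.5/np.hypot(*d))))
E
python3 -m inch '[[255,0,-4,1,0,0,0],[255,2,-10,0,0,0,-8],[255,2,-10,0,0,0,-8],[255,2,-10,0,0,0,-8]]'
python3 go.py -50 -67 62
```

```text
time: 4.4
ee_pos: [0.6248, -0.0118, 0.0637]
ee_rot: [3.134, -0.001, -0.355]
force: [-1.8, -4.0, 0.4]
gripper_width: 0.0005
tool shift mm [-16.3  31.1   1.9]
TCP rig [-27.5 -93.9] z 63.7 yaw -20.4 t 4.4 F [-1.8 -4.   0.4] w 0.00047752186158922153
[-0.15  0.45  1.53 -0.01  1.16  1.78]
pivot frame: out 67.9 fwd -23.4 | lever angle by yaw 1.96 | contact-implied cam 2.02
```

```bash
python3 -m inch '[[255,2.5,-11,0,0,0,-7],[255,2.5,-11,0,0,0,-7.5],[255,2.5,-10,0,0,0,-7.5],[255,2.5,-10,0,0,0,-7.5],[255,2.5,-10,0,0,0,-7.5]]'
python3 go.py -50 -67 62
```

```text
time: 4.9
ee_pos: [0.6409, 0.0309, 0.0639]
ee_rot: [3.121, 0.013, 0.318]
force: [-1.3, -3.7, 0.6]
gripper_width: 0.0003
tool shift mm [-60.8  49.5   3.7]
TCP rig [  14.6 -111.5] z 63.9 yaw 18.2 t 4.9 F [-1.3 -3.7  0.6] w 0.0003011983765772553
[-0.07  0.49  1.48 -0.03  1.18  1.19]
pivot frame: out 67.2 fwd -25.2 | lever angle by yaw 1.29 | contact-implied cam 1.37
```

```bash
python3 -m inch '[[255,3,-11,0,0,0,-6],[255,3,-11,0,0,0,-6],[255,3,-11,0,0,0,-6],[255,3,-11,0,0,0,-6]]'
python3 go.py 90 -60 62 62
```

```text
time: 5.3
ee_pos: [0.6318, 0.0678, 0.0637]
ee_rot: [3.115, 0.031, 0.756]
force: [0.7, -6.4, -0.7]
gripper_width: 0.0004
tool shift mm [ -7.6 -57.5   0.5]
TCP rig [  51.9 -103.7] z 63.7 yaw 43.3 t 5.3 F [ 0.7 -6.4 -0.7] w 0.000370394170218543
turn deg tool [  1.2   2.  -18.7]
[-0.01  0.48  1.49 -0.04  1.18  0.82]
pivot frame: out 68.9 fwd -18.1 | lever angle by yaw 0.85 | contact-implied cam 0.83
```

```bash
python3 -m inch '[[255,2,-10,0,0.5,0.7,-5],[255,2,-11,0,0.5,0.7,-5],[255,1,-10,0,0,0.7,-5]]'
python3 go.py 83 -58 62 70
python3 - <<'E'
from h import *
b=arm.snapshot("top")[120:250,90:240];a=arm.snapshot("side")[195:325,150:300]
cv2.imwrite("pics/a2.png",np.hstack([cv2.resize(x,(400,346),interpolation=cv2.INTER_CUBIC) for x in(b,a)]))
E
```

```text
time: 5.6
ee_pos: [0.6155, 0.0885, 0.0638]
ee_rot: [3.124, -0.0, 1.032]
force: [3.9, -3.3, -2.6]
gripper_width: 0.0003
tool shift mm [ -8.1 -30.8   1.3]
TCP rig [ 73.1 -88.2] z 63.8 yaw 59.1 t 5.6 F [ 3.9 -3.3 -2.6] w 0.00028711060418775737
turn deg tool [  1.    0.1 -10.9]
[ 0.01  0.44  1.55 -0.01  1.14  0.55]
pivot frame: out 70.7 fwd -11.6 | lever angle by yaw 0.57 | contact-implied cam 0.46
```

View pics/a2.png

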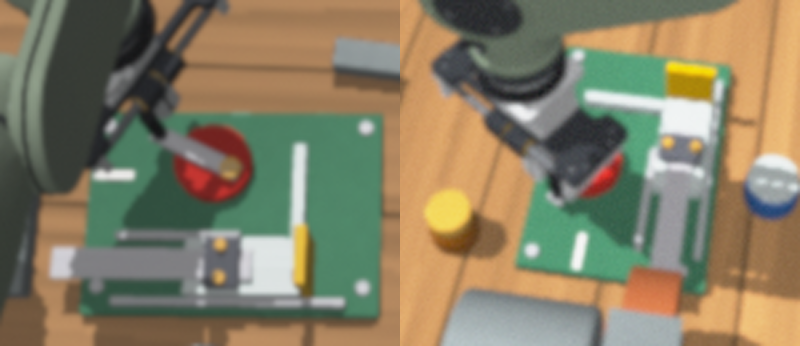

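Top view: the lever runs from (230,168) to (165,135), about 0.46 rad from the mark. That matches the contact estimate and nothing else has moved.

```bash
python3 -m inch '[[255,-2,-9,0,0.5,0,-4],[255,-2,-9,0,0.5,0,-4],[255,-2,-6,0,0,0,-2],[255,0,0,0,0,0,0]]'
python3 go.py 83 -58 62 70
python3 - <<'E'
from h import *
b=arm.snapshot("top")[150:215,90:190]
cv2.imwrite("pics/a3.png",cv2.resize(b,(600,390),interpolation=cv2.INTER_CUBIC))
E
```

```text
time: 6.1
ee_pos: [0.597, 0.096, 0.0658]
ee_rot: [3.131, -0.007, 1.199]
force: [-0.4, -0.4, -0.8]
gripper_width: 0.0005
tool shift mm [ -3.2 -11.7   3.6]
TCP rig [ 81.3 -70. ] z 65.8 yaw 68.7 t 6.1 F [-0.4 -0.4 -0.8] w 0.0004571534543968294
turn deg tool [ 0.6 -0.4 -1.3]
[0.02 0.4  1.6  0.   1.13 0.39]
pivot frame: out 68.1 fwd -3.3 | lever angle by yaw 0.41 | contact-implied cam 0.17
```

View pics/a3.png

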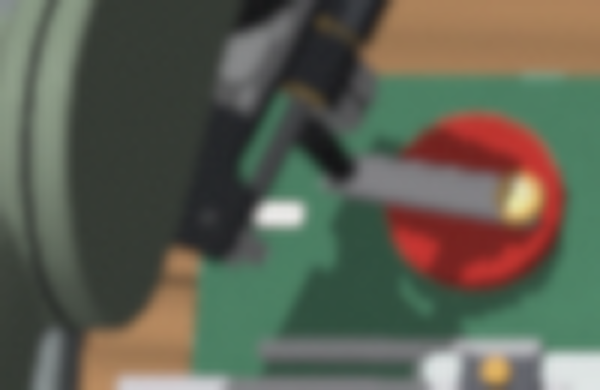

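Lever is at about 0.18 rad, by image and by contact. About 12 mm remains.

```bash
python3 -m inch '[[255,-3,-6,2,0.5,-0.4,-1],[255,0,-5,2,0,0,0],[255,0,-3,0,0,0,0],[255,0,0,0,0,0,0]]'
python3 go.py 83 -58 62 70
```

```text
time: 6.55
ee_pos: [0.5888, 0.0966, 0.0648]
ee_rot: [3.127, -0.001, 1.214]
force: [2.4, 0.2, -0.9]
gripper_width: 0.0002
tool shift mm [-0.7 -3.8  2.8]
TCP rig [ 82.2 -61.7] z 64.8 yaw 69.5 t 6.55 F [ 2.4  0.2 -0.9] w 0.00023846853457991607
turn deg tool [ 0.8 -0.  -0.5]
[ 0.02  0.39  1.62 -0.    1.12  0.38]
pivot frame: out 65.8 fwd 3.7 | lever angle by yaw 0.39 | contact-implied cam 0.04
```

```bash
python3 -m inch '[[255,-1,-4,2,0,0,0],[255,0,-2,0,0,0,0],[255,0,0,0,0,0,0]]'
python3 go.py 83 -58 62 70
```

```text
time: 6.85
ee_pos: [0.5847, 0.097, 0.0638]
ee_rot: [3.122, -0.001, 1.213]
force: [3.9, -0.2, -0.2]
gripper_width: 0.0005
tool shift mm [0.4 0.1 1.8]
TCP rig [ 82.7 -57.7] z 63.8 yaw 69.5 t 6.85 F [ 3.9 -0.2 -0.2] w 0.0004609461913250983
turn deg tool [ 1.1 -0.1 -0.5]
[ 0.02  0.38  1.63 -0.01  1.11  0.38]
pivot frame: out 64.7 fwd 7.6 | lever angle by yaw 0.39 | contact-implied cam -0.03
```

```bash
python3 -m inch '[[255,0,12,0,0,0,0],[255,0,10,-30,0,0,0],[255,0,0,-50,0,0,0],[255,-20,0,-50,0,0,0],[255,-40,0,-20,0,0,0]]'
python3 -m inch '[[255,-45,20,0,0,0,-6],[255,-45,20,0,0,0,-6],[255,-45,20,0,0,0,-6],[255,-30,10,0,0,0,-4]]'
python3 go.py -90 45 120 92
python3 - <<'E'
from h import *
t=arm.snapshot("top");s=arm.snapshot("side")
cv2.imwrite("pics/t4.png",t);cv2.imwrite("pics/s4.png",s)
b=t[150:215,100:220];a=s[195:325,180:300]
cv2.imwrite("pics/a4.png",np.hstack([cv2.resize(b,(480,260),interpolation=cv2.INTER_CUBIC),cv2.resize(a,(240,260),interpolation=cv2.INTER_CUBIC)]))
E
```

```text
time: 7.35
ee_pos: [0.5733, 0.0376, 0.2071]
ee_rot: [-3.126, 0.006, 1.219]
force: [0.7, -0.6, 0.3]
gripper_width: 0.0006
time: 7.75
ee_pos: [0.6061, -0.1403, 0.21]
ee_rot: [-3.121, -0.006, 1.623]
force: [-0.3, 0.7, 0.1]
gripper_width: 0.0008
tool shift mm [  66.6 -112.7   92.8]
TCP rig [-155.2  -70.8] z 210.0 yaw 93.0 t 7.75 F [-0.3  0.7  0.1] w 0.0008417466551805279
turn deg tool [-1.2 -0.4  1. ]
[-0.37  0.32  1.39 -0.    1.45 -0.42]
pivot frame: out -175.7 fwd -27.8 | lever angle by yaw -0.02 | contact-implied cam 2.86
```

View pics/a4.png

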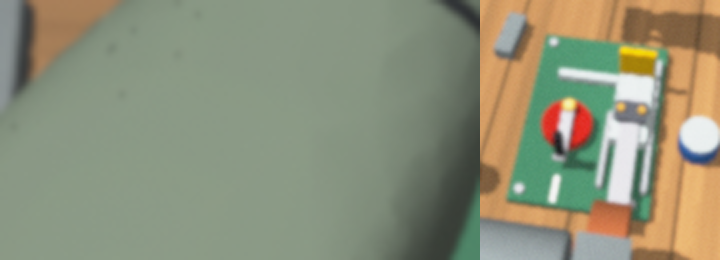

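The arm hides the cam from the top camera. In the side view the knob (569,103), lever end (561,158) and mark (554,188) lie on a line. I'll check that with numbers.

```bash
python3 - <<'E'
from fit import *
p=np.load("p.npy");s=cv2.imread("pics/s4.png")
cr=s[195:325,180:300].astype(int);m=cr.max(2)<55
m[:60]=0;m[:, :25]=0;m[100:]=0;m[:,55:]=0
ys,xs=np.nonzero(m);print(len(xs),xs.mean()+180,ys.mean()+195)
for a in(-.2,-.1,0,.1,.2):print(a,w2p("side",r2w(p,[[20+70*np.cos(a),-40-70*np.sin(a),z] for z in(66,)])),w2p("side",r2w(p,[[20+78*np.cos(a),-40-78*np.sin(a),40]])))
print("knob",w2p("side",r2w(p,[[20,-40,45]])))
E
python3 -m inch '[[255,5,-25,0,-1,0,1],[255,5,-30,0,0,0,0],[255,0,-30,0,0,0,0],[255,0,-20,20,0,0,0]]' >/dev/null
python3 go.py -85 45 65 92
```

```text
16 218.8125 267.375
-0.2 [[224.68114052 267.16577508]] [[225.19651253 274.59197062]]
-0.1 [[221.91757934 267.19644366]] [[222.1672601  274.62637701]]
0 [[219.17634529 266.97433648]] [[219.16243272 274.37989355]]
0.1 [[216.48860969 266.50226186]] [[216.21659727 273.85570002]]
0.2 [[213.88475446 265.78620344]] [[213.36342294 273.06057593]]
knob [[224.3257145  246.96063959]]
tool shift mm [ 55.2  -6.7 123.4]
TCP rig [-142.1   37.5] z 187.5 yaw 91.4 t 8.25 F [-0.1 -0.9  0.2] w 0.0005734603566427284
turn deg tool [-0.7 -0.9 -0.6]
[-0.43  0.1   1.7   0.01  1.36 -0.46]
pivot frame: out -162.9 fwd 75.8 | lever angle by yaw 0.01 | contact-implied cam -2.80
```

The cam is at 0.01 ± 0.03 rad. Next, down behind the plate.

```bash
python3 -m inch '[[255,22,-3,45,-0.7,-0.9,0],[255,20,-3,45,0,0,0],[255,10,-1,25,0,0,0],[255,0,0,5,0,0,0],[255,0,0,0,0,0,0]]'
python3 go.py -61 45 65 92
```

```text
time: 8.75
ee_pos: [0.4785, -0.0698, 0.0608]
ee_rot: [-3.127, -0.008, 1.593]
force: [-0.1, -0.2, 0.5]
gripper_width: 0.0004
tool shift mm [19.4  9.  -4.2]
TCP rig [-80.3  54.3] z 60.8 yaw 91.3 t 8.75 F [-0.1 -0.2  0.5] w 0.0003556391565873051
turn deg tool [-0.8 -0.5 -0.7]
[-0.33  0.2   1.88  0.    1.08 -0.35]
pivot frame: out -101.5 fwd 93.0 | lever angle by yaw 0.01 | contact-implied cam -2.53
```

```bash
python3 -m inch '[[255,6,9,-4,-0.8,-0.5,0],[255,8,1,0,0,0,0],[255,8,0,0,0,0,0],[255,8,0,0,0,0,0],[255,6,0,0,0,0,0]]'
python3 go.py -61 45 65 92
```

```text
time: 9.25
ee_pos: [0.493, -0.0343, 0.0701]
ee_rot: [3.133, 0.006, 1.591]
force: [-0.1, -2.3, -2.6]
gripper_width: 0.0008
tool shift mm [-15.7  -6.3   5.2]
TCP rig [-45.3  38.6] z 70.1 yaw 91.2 t 9.25 F [-0.1 -2.3 -2.6] w 0.000821420967740102
turn deg tool [ 0.5  0.4 -0.8]
[-0.24  0.19  1.87 -0.    1.07 -0.26]
pivot frame: out -66.5 fwd 77.6 | lever angle by yaw 0.01 | contact-implied cam -2.46
```

```bash
python3 -m inch '[[255,7,-2,2,0,0,0],[255,7,-1,1,0,0,0],[255,6,0,0,0,0,0],[255,5,0,0,0,0,0]]'
python3 go.py -18 45 65 92
```

```text
time: 9.65
ee_pos: [0.4918, -0.0142, 0.0689]
ee_rot: [3.128, 0.022, 1.596]
force: [-0.8, -28.4, -2.8]
gripper_width: 0.0004
tool shift mm [ 7.2 -6.   3.7]
TCP rig [-25.2  39.1] z 68.9 yaw 91.4 t 9.65 F [ -0.8 -28.4  -2.8] w 0.0003539302654462589
turn deg tool [ 0.8  1.3 -0.6]
[-0.19  0.19  1.88 -0.02  1.06 -0.21]
pivot frame: out -46.0 fwd 78.7 | lever angle by yaw 0.01 | contact-implied cam -2.31
```

A 28 N reaction at TCP x −25 means a stop. I'll back off and check whether it is the home stop.

```bash
python3 -m inch '[[255,2,0,0,0,0,0],[255,-10,0,0,0,0,0],[255,-25,0,0,0,0,0],[255,-20,0,-40,0,0,0],[255,-20,0,-50,0,0,0]]'
python3 -m inch '[[255,-40,0,-30,0,0,0],[255,-50,0,0,0,0,0],[255,-50,0,0,0,0,0],[255,-40,0,0,0,0,0],[255,0,0,0,0,0,0]]'
python3 - <<'E'
from fit import *
p=np.load("p.npy")
s=arm.snapshot("side");t=arm.snapshot("top");cv2.imwrite("pics/s5.png",s);cv2.imwrite("pics/t5.png",t)
rig=lambda n,uv,z:np.round((p2w(n,uv,z)[:,:2]-p[:2])@R(p[2])*1000,1)
def yel(n,im,box):
    h=cv2.cvtColor(im,cv2.COLOR_BGR2HSV);x0,y0,x1,y1=box
    m=cv2.inRange(h,(18,150,90),(32,255,255))[y0:y1,x0:x1]
    k,l,st,c=cv2.connectedComponentsWithStats(m);i=1+st[1:,4].argmax();return c[i]+[x0,y0],st[i]
for n,box,A,B in(("side",(235,205,290,250),cv2.imread("pics/side0.png"),s),("top",(180,200,215,235),cv2.imread("pics/top0.png"),t)):
    a,sa=yel(n,A,box);b,sb=yel(n,B,box);print(n,a,b,sa,sb,rig(n,[a],.07),rig(n,[b],.07))
print("bar front initially",rig("top",np.array([[403,220],[395,345]])/4+[100,120],.03))
cv2.imwrite("pics/a5.png",np.hstack([cv2.resize(t[130:255,90:240],(400,333),interpolation=cv2.INTER_CUBIC),cv2.resize(s[195:320,150:300],(400,333),interpolation=cv2.INTER_CUBIC)]))
E
```

```text
time: 10.15
ee_pos: [0.4847, -0.0832, 0.1535]
ee_rot: [-3.134, 0.014, 1.601]
force: [0.4, 0.1, 0.1]
gripper_width: 0.0007
time: 10.65
ee_pos: [0.4955, -0.2684, 0.1963]
ee_rot: [3.13, 0.015, 1.601]
force: [-0.1, 1.2, -0.8]
gripper_width: 0.0002
side [258.04326923 224.72596154] [256.4        236.37619048] [ 15  13  18  14 208] [ 13  25  18  14 210] [[-47.  43.]] [[-9.7 42.9]]
top [203.22123894 216.56637168] [186.71014493 216.97826087] [ 21   5   6  25 113] [  4   6   7  24 138] [[-48.1  44.4]] [[-11.8  45.3]]
bar front initially [[-34.9 -62.6]
 [-32.5  12.4]]
```

View pics/a5.png

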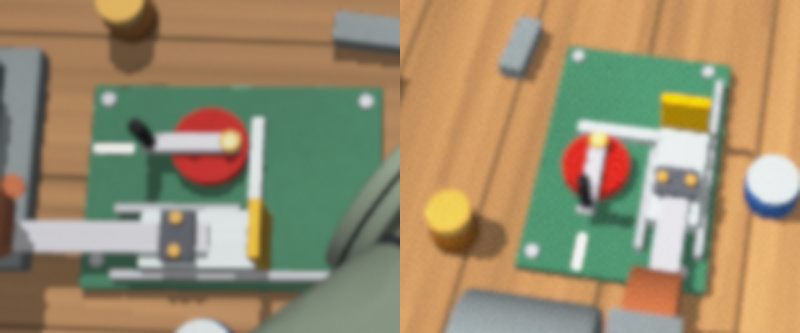

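Both are where they should be. The plate moved 37 mm from a start of about 6–7 mm, so it reads about 43–44 mm, and the blade is at the wheel. Last, a numeric check of the cam.

```bash
python3 - <<'E'
from fit import *
from scipy.optimize import minimize_scalar
p=np.load("p.npy")
for n,(x0,y0,x1,y1) in(("side",(212,255,228,276)),("top",(136,174,152,190))):
    im=cv2.imread(f"pics/{n[0]}5.png");m=im[y0:y1,x0:x1].max(2)<60;ys,xs=np.nonzero(m)
    c=np.array([xs.mean()+x0,ys.mean()+y0])
    g=lambda a:w2p(n,r2w(p,[[20+70*np.cos(a),-40-70*np.sin(a),70]]))[0]-c
    r=minimize_scalar(lambda a:(g(a)**2).sum(),bounds=(-.6,.6),method="bounded");print(n,len(xs),c,r.x,g(r.x))
s=arm.state();print(s['time'],s['force'])
E
```

```text
side 19 [218.89473684 267.36842105] 0.0018340805762720716 [ 0.1450619 -1.1204306]
top 44 [142.68181818 179.88636364] -0.010183391638229617 [0.03913102 0.00210405]
10.75 [ 0.33427273  0.96846098 -0.09985053]
```

```bash
python3 -c "
from rig import arm
print(arm.sign_off())"
```

```text
the job is handed in; nothing more can be done
None
```

The cam is at its low point and the slide is fully home. I handed the job in at about 10.8 s with the robot clear of everything.

- **Cam:** I pushed the handle round from about 2.39 rad with shut fingers. On the first approach the fingers met the handle near the edge of their face, about 8 mm off to one side. I backed off, re-centred and pushed again. The final check reads 0.00 rad in the side view and −0.01 rad in the top view, so the lever lies along the white mark.
- **Slide:** I then pushed the yellow plate until it met a firm stop at about 28 N. The plate moved about 37 mm from a start of 6–7 mm. That makes about 43–44 mm against the full 44 mm, and the pictures show the blade at the wheel.
- **Loose things:** the robot made no unplanned contact. The stone, jar and tin look unmoved in the last pictures. The cup, sole and brush were outside those views, and the arm only passed over that side at about 0.2 m height.

The slide figure is only good to 1–2 mm from the images, so the firm stop is the better evidence that it is home. None of the final checks failed or disagreed beyond measurement error.

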